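Set and lock the length stop of a cigar trimming rest

ROBOT

A 7-joint arm with a two-finger parallel gripper is mounted at the origin on a cart in front of the work surface, level with it; the furniture and walls round the work are solid. World frame = base frame: x ahead of the robot, y to its left, z up, the work surface at z = 0. Lengths are in m, angles in degrees, forces in N, time in s.
With the tool pointing down it reaches from about 0.35 to 0.775 m from the base axis. Payload 3.1 kg.
Tool frame: the origin (TCP) lies on the centre line of the jaws, within the pads' length; the fingertips stand 17 mm ahead of it and the grasp point (between the pads) lies 2 mm behind it (robot.tip_reach is the distance from the TCP to the fingertips, in m); z points along the fingers, y is the direction in which the jaws open and shut (so a half turn about z gives the same grasp; the last joint's range is limited). The gripper opens to 85 mm and grips with 20 to 120 N. Pads are 22 mm wide; open, the fingers measure 114 mm over their backs; the gripper's body (76 mm by 85 mm) begins 54 mm behind the grasp point. The pads swing forward as they close: fully open they stand 13 mm farther back than shut.
Start: joints at [-75.728, 17.813, 0.802, 86.603, -0.252, 75.585, -1.558], TCP at [0.158, 0.527, 0.213] pointing down, gripper open.
Joint ranges: [-154.91, 154.91], [-16.99, 109.72], [-72.82, 74.43], [7.12, 147.25], [-82.49, 262.49], [11.32, 116.49], [-174.64, 174.64]. Speed limits (degrees/s): [159.86, 159.86, 180, 180, 180, 180, 180].

INTERFACE

Orientations are given as [roll, pitch, yaw] about the fixed x, y, z axes, in that order (R = Rz(yaw) Ry(pitch) Rx(roll)).
In Python, from station import robot, fingers, vision, workorder, recognise gives the robot as it stands. Calls block until the motion is done:
- robot.move_to(position, orientation): joint-space move of the TCP to a pose.
- robot.line_to(position, orientation=None, velocity=0.15, f_stop=None): straight line of the TCP; orientation=None keeps the orientation; velocity is the mean speed in m/s. With f_stop (N) it stops when the force on the tool has changed by that much, and returns True; else False.
- robot.move_j(angles): joint-space move.
- fingers.gripper_to(opening, force=None): opening from 0.0 (shut) to 1.0 (fully open); force is the grip in N (None keeps the last); returns when the fingers have stopped.
- robot.pause(seconds).
- robot.inverse_kinematics(position, orientation): joint angles nearest the present ones, or None.
- vision.grab_frame(name): name is "side" or "top" or "wrist"; returns the picture (384x512x3 uint8, red, green, blue); there is no depth.
- vision.calibration(name): a dict with "mtx" (3x3 intrinsics, pixels), "extrinsics" (4x4, takes a point from world to camera coordinates); the wrist camera has in their place "T_tool_cam" (4x4, takes a point from camera to tool coordinates, whose origin is the TCP and whose axes are the flange's). Camera axes: x right, y up, looking along -z (the intrinsics and any distortion apply to the point x, -y, -z); pixel columns grow to the right and rows downward; lengths in m; the calibration is good to about 2 mm. A picture is of the moment at which its call begins: read the wrist's pose just before it. calibration takes no time and is no camera call.
A pose or a line that the arm cannot do raises robot.PlanningError and nothing moves.
- workorder.close_job(): hands the job in, once; it reports no verdict.
Trained networks look in the newest picture that a camera, given by its name, has taken for a name from the list of things; names that differ only in an ending like _2 or _b are one class to them, and where a whole thing is asked for, a point or a joint stands for the part that bears it (a point fixed in the world has none). Each returns a list of dicts, best first, with "p" (0 to 1); they miss things now and then, are a little off and sometimes report something else, mostly with a low value. They report only what shows in the picture. A call takes as long as a camera call.
- recognise(label, camera): "rect" ([centre column, centre row, width, height] in pixels, round what is visible of it).
Readings, each from a call of its own:
- robot.current_time_s(): time.
- robot.current_joint_positions(): joint angles.
- robot.current_dq(): joint speeds.
- robot.current_joint_torque(): joint torques, N m.
- robot.current_tool_pos(): TCP position.
- robot.current_eef_rot(): TCP orientation.
- robot.current_contact_force(): force on the tool from outside, world axes, zero at the start.
- robot.current_torque(): the same for the moment, N m.
- robot.current_finger_gap(): opening from 0.0 (shut) to 1.0 (fully open).
Only numpy, scipy, OpenCV 4.12 (cv2) and the standard library are available. Lean on these libraries where they do the work, as an engineer would, in place of code of your own. Each camera call takes 0.05 s, during which the arm holds its last target. There are 200 camera calls.

TASK

Set the length stop of the trimming rest to the sample cigar: bring the brass collar along its shaft and swing its raised stop down until the clamp screw stands straight up, square over the flat on top of the shaft, and the stop just touches the overhanging end of the cigar. Then turn the screw's lever clockwise (seen from above) until it is tight, so that the stop stays locked there. Leave the sample lying in its trough without crushing it, and do not disturb the loose cigars, the rolling knife or the paste cup beside the rest.

Things in the scene. Friction and masses are not known exactly. Their poses are not given: they have to be found in the camera images.
- rest: trimming rest, screwed down: dark wooden board 160 x 340 x 20 mm (x, y, z) with a steel shaft along it and, in front of the shaft's left half, a trough for a cigar. Origin: centre of the board's underside, on the worktop; x points away from the robot (give or take 17 degrees), y left along the shaft, z up. In front of the shaft's right half the board is bare, top at z = 20 mm.
- shaft_mid (a point): middle of the steel shaft, on its axis, at x = 20, z = 68 mm of the rest; same axes as the rest. The shaft is 28 mm thick and runs along y between two pillars at y = -150 and +150 mm (34 mm wide in x, bearings 20 mm above the axis). A flat 20 mm wide is milled along its whole length: it faces straight up, 9.5 mm above the axis.
- trough (a point): middle of the trough's mouth against the steel end plate, level with the shaft's axis, at x = -40, y = 142, z = 68 mm of the rest; same axes. The trough runs from here 118 mm to the right (-y), 48 mm wide outside, walls up to z = 70 mm; the end plate is 56 mm wide and reaches up to z = 85 mm.
- collar_mid (a point): centre of the brass stop collar, on the shaft's axis: a ring 50 mm wide, 26 mm long, with a boss (22 mm thick, up to 33 mm from the axis) for the clamp screw and, square to the screw, the stop: an arm 10 mm thick, 16 mm high, ending in a round disc 32 mm wide, 10 mm thick, its centre 60 mm from the axis. Its z: along the screw, outwards; x: opposite to the stop arm; y: along the shaft.
- stop_face (a point): centre of the left face of the stop's disc, the face that meets the cigar: 60 mm from the shaft's axis and 5 mm left (+y) of the collar's middle
- collar_slide (a joint): place of the collar along the shaft in m; grows to the left (+y of the rest, towards the cigar); at 0 the stop face lies at y = -105 mm of the rest. It rubs with about 6 N and stays where it is left.
- stop_collar (a joint): turn of the collar about the shaft in rad: 0 = screw straight up over the flat and stop arm level, reaching towards the robot; positive = stop raised, screw leaning back, away from the robot; range -0.40 to 1.25, nothing stops it at 0. It rubs with about 0.35 N m and stays where it is left.
- clamp_lever (a joint): turn of the clamp screw in rad, growing clockwise seen from above. At 0 it is backed off and the lever points straight back (+x of the rest) when the screw is upright. It runs in 3 mm per rad, turning with 0.06 N m until it meets the flat at 1.83 rad (the round of the shaft much sooner); then it stiffens, about 0.4 N m per rad: push on to 2.15 or so; let go, it springs back to about 1.97.
- lever_ball (a point): centre of the black ball, 17 mm thick, at the end of the screw's lever, 62 mm from the screw's axis; 57 mm above the shaft's axis when upright and backed off. The lever is a round bar 9 mm thick whose middle line rises from 48 mm (at the hub, 19 mm thick) to 56 mm (at the ball) above the shaft's axis; it sinks 5.5 mm as the screw runs in.
- screw_run: the clamp screw's stem and pad inside the collar; same axes as the collar, origin on the shaft's axis when backed off
- sample: sample cigar, 155 mm long, 19 mm thick, 14 g, lying in the trough parallel to the shaft, head against the end plate, foot overhanging the trough's right end. Origin: middle of its underside; its y axis points along it to the foot (right).
- sample_mid (a point): middle of the sample cigar, level with the shaft's axis and 60 mm in front of it
- sample_end (a point): centre of the sample cigar's overhanging foot end, which the stop must meet; near y = -11 mm of the rest; same axes as the cigar. The cigar may shift 2 mm before its head bears on the end plate.
- knife: half-moon rolling knife lying flat to the right of the rest, 91 x 120 x 9 mm; leave it alone. Origin: centre of its underside
- spare_cup: paste cup, 63 mm wide and 36 mm high, to the left of the rest; leave it alone. Origin: centre of its underside
- cigar_n1: loose cigar, 148 mm long, far left on the worktop; leave it alone
- cigar_n2: loose cigar, 148 mm long, far left on the worktop; leave it alone
- cigar_n3: loose cigar, 148 mm long, far left on the worktop; leave it alone

How it is judged (in metres and radians):
At the end, for the whole second after the job is handed in: Collar within 0.09 rad of upright over the flat; screw tight on it (lever past 1.7 rad, pressing over 10 N); stop face within 4 mm of the sample cigar's end; sample still flat in its trough (moved under 6 mm); all at rest (value of joint stop_collar between -0.09 and 0.09 rad and y of stop_face in the frame of sample_end between -0.004 and 0.004 m and value of joint clamp_lever above 1.7 rad and contact force between screw_run and rest above 10 N and distance of sample_mid from where it was at the start of the episode below 0.006 m and angle between sample's own z axis and vertical below 0.1 rad and linear speed of sample below 0.01 m/s and velocity of joint stop_collar between -0.02 and 0.02 rad/s); the robot touches nothing.
It fails at once if the sample cigar is crushed by the stop (more than 15 N) (contact force between stop_collar and sample above 15 N).
It fails at once if a bystander is moved more than 20 mm (distance of any of knife, spare_cup, cigar_n1, cigar_n2, cigar_n3 from where it was at the start of the episode above 0.02 m).
It also fails if it takes over 54 s, if anything falls off the work surface, if the arm or the gripper's body presses on something with over 40 N, if the wrist force passes 120 N, or if a joint passes its speed limit or range.

## Working session

There is one attempt and no reset: what is moved stays moved. The work goes in short steps, each a Python script; the robot and the scene stay as the last script left them, time stands still between calls to the robot, and variables do not carry over. Pictures are saved under pics/ and viewed, about 8 in all and at most 12, crops included, and the job is handed in when it is done.

```bash
ls; mkdir -p pics; python3 - <<'E'
from station import robot, fingers, vision, recognise
import cv2,numpy as np
for c in ["side","top"]:
    im=vision.grab_frame(c); cv2.imwrite(f"pics/{c}0.png",cv2.resize(im[:,:,::-1],None,fx=1.5,fy=1.5))
    k=vision.calibration(c); print(c,{a:np.round(b,4).tolist() if not isinstance(b,str) else b for a,b in k.items()})
    for n in ["rest","collar_mid","lever_ball","sample","sample_end","stop_face","shaft_mid","trough","knife","spare_cup"]:
        print(n,[(np.round(d['rect'],1).tolist(),round(d['p'],2)) for d in recognise(n,c)[:2]])
print(robot.current_time_s(),robot.current_tool_pos(),robot.current_eef_rot())
E
```

```text
pics
side {'mtx': [[420.3432, 0.0, 260.1203], [0.0, 420.3432, 195.3952], [0.0, 0.0, 1.0]], 'extrinsics': [[0.9048, -0.4256, -0.0133, -0.4876], [0.2557, 0.5181, 0.8162, -0.2322], [-0.3405, -0.7419, 0.5776, -1.2469], [0.0, 0.0, 0.0, 1.0]]}
rest [([250.6, 218.9, 62.0, 83.9], 0.7)]
collar_mid [([262.2, 216.7, 42.5, 23.0], 0.84), ([231.8, 198.9, 8.0, 29.4], 0.43)]
lever_ball [([275.6, 217.7, 13.9, 19.2], 0.42)]
sample [([234.3, 198.8, 7.4, 28.9], 0.57)]
sample_end [([233.4, 199.0, 8.8, 29.8], 0.74), ([246.8, 165.3, 22.2, 13.6], 0.73)]
stop_face [([260.1, 215.7, 37.9, 27.0], 0.76)]
shaft_mid [([248.3, 215.6, 59.0, 81.8], 0.69), ([290.6, 313.0, 35.8, 37.0], 0.56)]
trough [([251.3, 218.4, 58.7, 82.5], 0.89)]
knife [([291.0, 314.5, 37.0, 36.4], 0.9), ([250.9, 219.8, 57.8, 86.4], 0.32)]
spare_cup [([207.2, 174.0, 15.7, 13.4], 0.56)]
top {'mtx': [[386.6055, 0.0, 261.9828], [0.0, 386.6055, 193.2022], [0.0, 0.0, 1.0]], 'extrinsics': [[-0.0051, -1.0, -0.0017, 0.0269], [0.9885, -0.0053, 0.1512, -0.5751], [-0.1512, -0.0009, 0.9885, -1.2026], [0.0, 0.0, 0.0, 1.0]]}
rest [([265.3, 220.1, 113.2, 73.8], 0.81)]
collar_mid [([287.4, 210.3, 18.1, 38.8], 0.79)]
lever_ball [([264.8, 219.8, 111.9, 72.1], 0.73), ([291.9, 200.3, 14.1, 13.4], 0.45)]
sample [([238.6, 223.0, 44.0, 21.4], 0.61)]
sample_end []
stop_face [([291.3, 213.1, 20.8, 35.0], 0.64)]
shaft_mid [([264.6, 220.7, 114.6, 71.2], 0.97)]
trough [([263.9, 220.4, 114.2, 73.7], 0.59)]
knife [([388.4, 240.0, 38.1, 21.8], 0.6)]
spare_cup [([166.1, 228.3, 21.9, 17.7], 0.57)]
1.1 [0.15767055 0.5269167  0.21269678] [-1.79999382e+02  2.12923480e-03  1.63342635e+02]
```

View pics/top0.png

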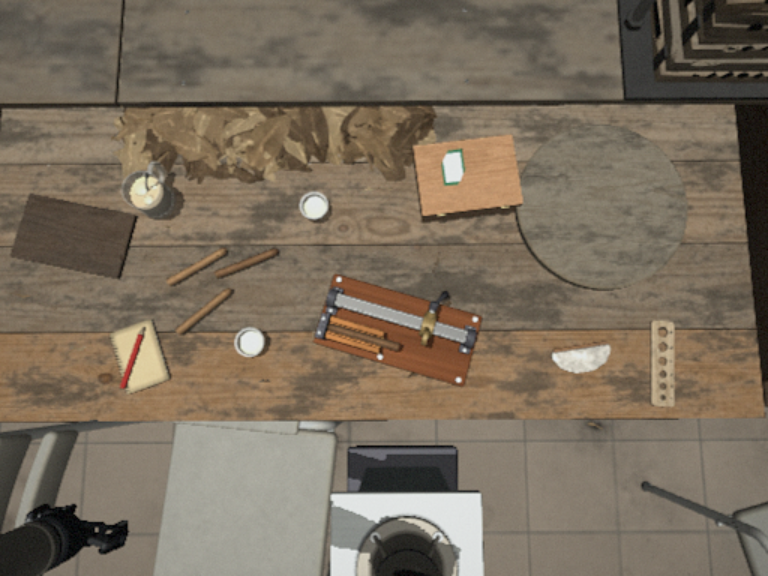

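View pics/side0.png

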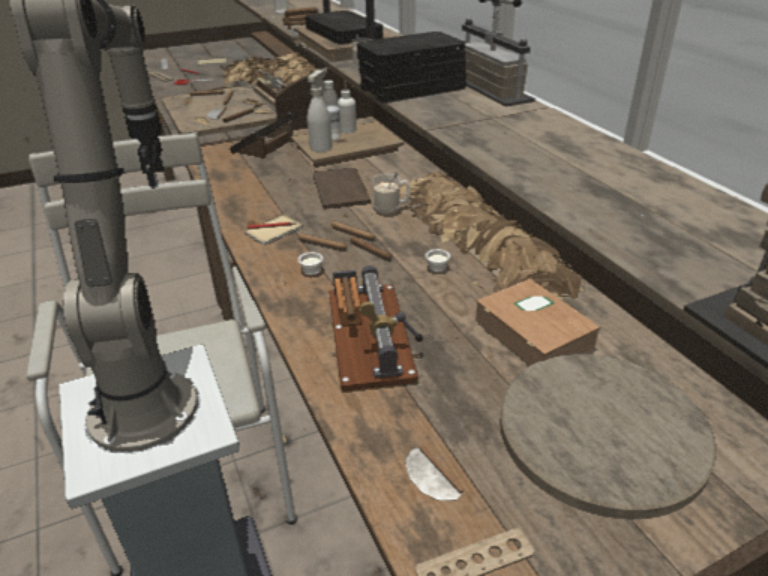

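Top view: rest centred near (398,330) in the 1.5x picture, board corners about (338,276), (482,316), (463,384) and (315,342), yaw about -16°. The collar is at (430,322) with its lever pointing back. Next: a wrist close-up.

```bash
cat > h.py <<'E'
from station import robot, fingers, vision, recognise, workorder
import cv2, numpy as np, json
from scipy.spatial.transform import Rotation as R
def cam(name, T_wt=None):
    k=vision.calibration(name); K=np.array(k["mtx"])
    if name=="wrist":
        E=np.linalg.inv(T_wt@np.array(k["T_tool_cam"]))
    else: E=np.array(k["extrinsics"])
    return K,E,k
def tool():
    T=np.eye(4); T[:3,3]=robot.current_tool_pos(); T[:3,:3]=R.from_euler('xyz',robot.current_eef_rot(),degrees=True).as_matrix(); return T
def proj(K,E,P):
    p=(E[:3,:3]@np.atleast_2d(P).T).T+E[:3,3]; p=p*[1,-1,-1]; q=(K@p.T).T; return q[:,:2]/q[:,2:]
def unproj(K,E,uv,z):
    d=np.linalg.inv(K)@[uv[0],uv[1],1]; d=E[:3,:3].T@(d*[1,-1,-1]); c=-E[:3,:3].T@E[:3,3]
    return c+d*(z-c[2])/d[2]
def shot(name,fn,scale=1.5,crop=None):
    T=tool(); im=vision.grab_frame(name)
    if crop: im=im[crop[1]:crop[3],crop[0]:crop[2]]
    cv2.imwrite(fn,cv2.resize(im[:,:,::-1],None,fx=scale,fy=scale,interpolation=cv2.INTER_CUBIC)); return T
E
python3 - <<'E'
from h import *
K,E,k=cam("top")
pts=[np.array(p)/1.5 for p in [(338,276),(482,316),(463,384),(315,342)]]
C=np.array([unproj(K,E,p,.02) for p in pts]); print(C.round(3)); c=C.mean(0); print(c)
ya=(C[0]+C[3]-C[1]-C[2]); print(np.degrees(np.arctan2(-ya[0],ya[1])))
kw=vision.calibration("wrist"); print({a:np.round(b,4).tolist() if not isinstance(b,str) else b for a,b in kw.items()})
robot.move_to([c[0]-0.06,c[1],0.36],[180,0,163]) if 0 else None
for yaw in (-16,74,-106,164):
    q=robot.inverse_kinematics([c[0]-.02,c[1],.36],[180,0,yaw]); print(yaw,None if q is None else np.round(q,1))
E
```

```text
[[ 0.61   0.145  0.02 ]
 [ 0.52  -0.169  0.02 ]
 [ 0.374 -0.125  0.02 ]
 [ 0.466  0.193  0.02 ]]
[0.49265294 0.01085112 0.02      ]
-16.007326679898362
{'mtx': [[306.2965, 0.0, 255.9234], [0.0, 306.2965, 192.0517], [0.0, 0.0, 1.0]], 'T_tool_cam': [[0.0006, 0.9598, 0.2807, 0.0703], [1.0, -0.0005, -0.0005, 0.0001], [-0.0004, 0.2807, -0.9598, -0.1609], [0.0, 0.0, 0.0, 1.0]]}
-16 [ -42.2    7.5   45.2   81.3   -5.3   93.4 -103.6]
74 [-47.6   8.2  52.   81.5  -6.5  93.5 -12.3]
-106 [-37.2   7.1  39.1  81.2  -4.5  93.3 165.4]
164 [-41.7   7.5  44.6  81.3  -5.2  93.4  76.3]
```

```bash
python3 - <<'E'
from h import *
robot.move_to([.53,.0,.36],[180,0,-16])
robot.line_to([.53,.0,.21])
robot.pause(.3)
T=shot("wrist","pics/w0.png"); np.save("Tw0.npy",T)
for n in ["rest","collar_mid","lever_ball","sample","sample_end","stop_face"]:
    print(n,[(np.round(d['rect'],1).tolist(),round(d['p'],2)) for d in recognise(n,"wrist")[:2]])
print(T.round(4),robot.current_time_s())
E
```

```text
rest [([251.1, 190.0, 331.1, 165.8], 0.7)]
collar_mid [([315.4, 185.0, 37.6, 156.2], 0.93)]
lever_ball [([321.8, 140.4, 30.2, 58.0], 0.62), ([23.9, 283.2, 47.7, 52.2], 0.44)]
sample [([188.9, 245.1, 140.5, 18.6], 0.89), ([318.4, 140.1, 32.9, 63.6], 0.68)]
sample_end [([190.6, 245.1, 148.3, 19.2], 0.84)]
stop_face [([311.4, 185.4, 43.1, 149.5], 0.68), ([189.7, 244.8, 149.2, 19.8], 0.19)]
[[ 9.612e-01 -2.757e-01  9.000e-04  5.303e-01]
 [-2.757e-01 -9.612e-01  1.000e-04 -1.000e-04]
 [ 9.000e-04 -3.000e-04 -1.000e+00  2.105e-01]
 [ 0.000e+00  0.000e+00  0.000e+00  1.000e+00]] 5.2583
```

View pics/w0.png

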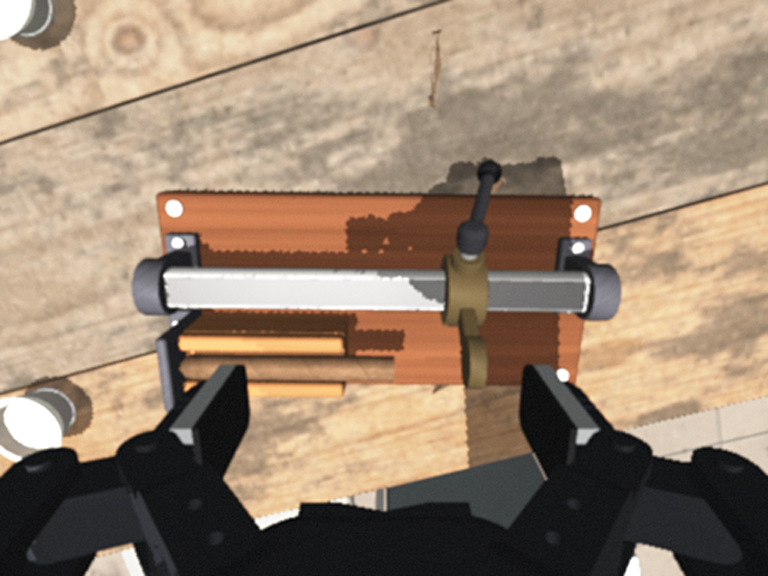

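Wrist view (1.5x): board corners (159,193), (600,198) and (579,386). Shaft flat edges are at rows 270–312, ball at (489,172), hub at (473,238), disc at (475,362), cigar foot at (394,369). Fitting the rest pose and collar state to these.

```bash
cat > fit.py <<'E'
from h import *
from scipy.optimize import least_squares
def W(p,P):  # rest->world, mm points
    a=p[2]; P=np.atleast_2d(P).astype(float)/1000
    return np.c_[p[0]+np.cos(a)*P[:,0]-np.sin(a)*P[:,1], p[1]+np.sin(a)*P[:,0]+np.cos(a)*P[:,1], P[:,2]]
def col(s,a,P): # collar frame mm -> rest mm ; s mm slide
    P=np.atleast_2d(P).astype(float); x=P[:,0]*np.cos(a)+P[:,2]*np.sin(a); z=P[:,2]*np.cos(a)-P[:,0]*np.sin(a)
    return np.c_[20+x, -110+s+P[:,1], 68+z]
E
python3 - <<'E'
from fit import *
T=np.load("Tw0.npy"); K,E,_=cam("wrist",T)
def res(v,full=False):
    p=v[:3]; s,a,l,t,ye=v[3:]
    P=np.vstack([[[80,170,20],[80,-170,20],[-80,-170,20],[30,t,77.5],[30,-t,77.5],[10,t,77.5],[10,-t,77.5],[-40,ye,68]],
      col(s,a,[[62*np.cos(l),-62*np.sin(l),57],[0,0,57],[-60,0,0]])])
    u=np.array([(159,193),(600,198),(579,386),(166,270),(587,274),(166,309),(587,312),(394,369),(489,172),(473,236),(475,362)])/1.5
    return (proj(K,E,W(p,P))-u).ravel()
r=least_squares(res,[.49,.01,-.28,40,.9,.1,140,-11],x_scale=[.01,.01,.01,5,.1,.1,5,5],loss='soft_l1')
print(r.x.round(4),np.degrees(r.x[2])); print(res(r.x).reshape(-1,2).round(1))
np.save("p.npy",r.x)
E
```

```text
[ 4.955000e-01  1.480000e-02 -2.858000e-01  5.174630e+01  1.055200e+00
  2.964000e-01  1.407778e+02 -1.212550e+01] -16.37623091190525
[[-4.3  0.5]
 [ 3.  -0.6]
 [-0.8  1.4]
 [-0.8  5.4]
 [ 1.8  4.7]
 [ 1.7 -1.5]
 [-0.8 -1.6]
 [-0.   0.3]
 [ 0.  -0.3]
 [ 0.8 -7.5]
 [-0.9  0.6]]
```

```bash
python3 - <<'E'
from fit import *
T=np.load("Tw0.npy"); K,E,_=cam("wrist",T); v=np.load("p.npy")
im=vision.grab_frame("wrist")[105:275,95:415,::-1]
cv2.imwrite("pics/w0c.png",cv2.resize(im,None,fx=2.5,fy=2.5,interpolation=cv2.INTER_CUBIC))
E
```

```text
(no output)
```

View pics/w0c.png

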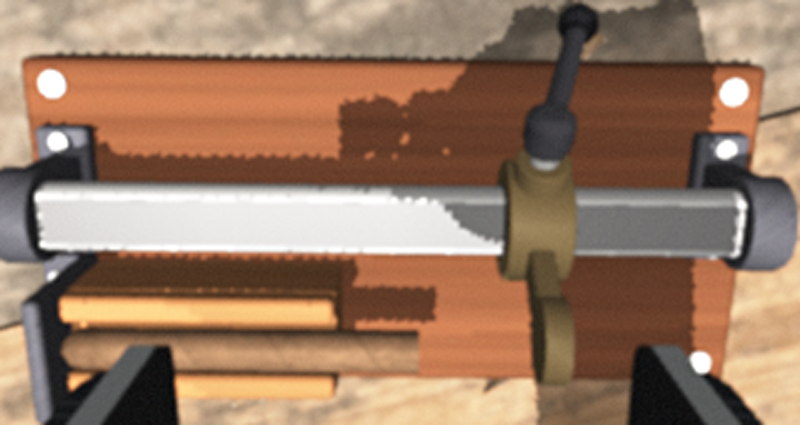

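Crop: flat spans rows 197–249 (left) and 204–253 (right), columns 38–742. Cigar foot at (418,354), ball at (578,22), hub at (550,132), collar ring columns 503–575, disc columns 532–573 and rows 298–382.

```bash
python3 - <<'E'
from fit import *
T=np.load("Tw0.npy"); K,E,_=cam("wrist",T)
u=np.array([(23,58),(766,66),(728,378),(38,197),(742,204),(38,249),(742,253),(418,354),(578,22),(550,132),(553,340),(503,220),(575,220)])/2.5+[95,105]
wt=np.ones((13,2)); wt[0:3,0]=.5; wt[11:,1]=0; wt[9]=[.5,.2]; wt[10]=.5
def res(v,w=wt):
    p=v[:3]; s,a,l,t,ye=v[3:]
    P=np.vstack([[[80,170,20],[80,-170,20],[-80,-170,20],[30,t,77.5],[30,-t,77.5],[10,t,77.5],[10,-t,77.5],[-40,ye,68]],
      col(s,a,[[62*np.cos(l),-62*np.sin(l),57],[0,0,52],[-60,0,0]]),[[20,-110+s+13,92],[20,-110+s-13,92]]])
    return ((proj(K,E,W(p,P))-u)*w).ravel()
r=least_squares(res,[.49,.01,-.28,40,.9,.1,140,-11],x_scale=[.01,.01,.01,5,.1,.1,5,5])
print(r.x.round(4),np.degrees(r.x[2])); print(res(r.x,1).reshape(-1,2).round(1))
np.save("p.npy",r.x)
v=r.x;print("ball",W(v[:3],col(v[3],v[4],[[62*np.cos(v[5]),-62*np.sin(v[5]),57]])),"disc",W(v[:3],col(v[3],v[4],[[-60,0,0]])),"foot",W(v[:3],[[-40,v[7],68]]))
# check with top/side
for c in("top","side"):
    K2,E2,_=cam(c); print(c,proj(K2,E2,W(v[:3],[[80,170,20],[80,-170,20],[-80,-170,20],[-80,170,20]])).round(1).tolist())
E
```

```text
[ 4.963000e-01  1.490000e-02 -2.856000e-01  5.258720e+01  1.052000e+00
  3.166000e-01  1.411492e+02 -1.195850e+01] -16.366046525203313
[[-2.9  0.4]
 [ 1.4 -0.7]
 [-1.2  2. ]
 [-1.1  0.9]
 [ 1.4  0.1]
 [ 1.4 -0.8]
 [-1.2 -0.5]
 [ 0.  -0.9]
 [ 0.  -0. ]
 [-0.9 -4.3]
 [-1.8  0.3]
 [ 1.2  7.1]
 [-0.5  7.2]]
ball [[ 0.56936096 -0.08649594  0.04509575]] disc [[ 0.47073153 -0.03741381  0.1201053 ]] foot [[0.45451461 0.01472249 0.068     ]]
top [[222.1, 180.8], [321.7, 209.2], [309.0, 256.9], [207.7, 227.5]]
side [[262.2, 189.1], [279.7, 250.9], [227.6, 257.0], [219.2, 193.3]]
```

```bash
cat > mv.py <<'E'
from fit import *
v=np.load("p.npy"); YAW=np.degrees(v[2])
def w(x,y,z): return W(v[:3],[[x,y,z]])[0]   # rest mm -> world
def rest():
    d=np.array(robot.current_tool_pos()); c,s=np.cos(v[2]),np.sin(v[2]); q=d[:2]-v[:2]
    return np.array([c*q[0]+s*q[1],-s*q[0]+c*q[1],d[2]])*[1000]*3 if 0 else 1000*np.array([c*q[0]+s*q[1],-s*q[0]+c*q[1],d[2]])
def st(tag=""): print(tag,"t",round(robot.current_time_s(),2),"tcp",rest().round(1),"F",np.round(robot.current_contact_force(),1),"gap",round(robot.current_finger_gap(),3))
E
python3 - <<'E'
from mv import *
print(robot.tip_reach)
O=[180,0,YAW]
fingers.gripper_to(.5,25)
a=v[4]; y=-110+v[3]
robot.line_to(w(20-60*np.cos(a),y,185),O)
print(robot.line_to(w(20-60*np.cos(a),y,68+60*np.sin(a)),f_stop=12,velocity=.1)); st("down")
fingers.gripper_to(0.0,25); st("grip")
n=8
for i,b in enumerate(np.linspace(a,.12,n+1)[1:],1):
    if robot.line_to(w(20-60*np.cos(b),y+14*i/n,68+60*np.sin(b)),velocity=.08,f_stop=35): print("STOP"); break
    if i in(2,5): st(round(b,2))
st("end")
shot("wrist","pics/w1.png")
E
```

```text
0.017
False
down t 7.25 tcp [ -9.1 -57.3 120.5] F [-0.3 -0.4  0.1] gap 0.499
grip t 7.73 tcp [ -9.7 -57.4 120.2] F [-0.7  0.7  0. ] gap -0.004
0.82 t 8.23 tcp [-20.1 -55.5 113.9] F [-4.2 -3.1 15.8] gap 0.002
0.47 t 8.98 tcp [-43.6 -50.9  94.3] F [-18.4   0.2  23.6] gap -0.003
end t 9.73 tcp [-45.1 -44.3  73.3] F [ 1.3 -0.9 -0.4] gap 0.003
```

View pics/w1.png

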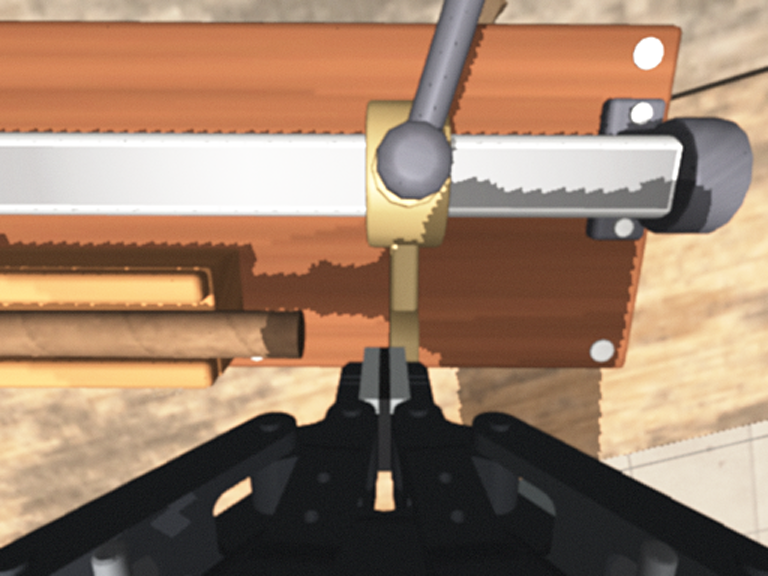

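The jaws shut on nothing, but the fingers pushed the stop down. Collar ring is now at columns 367–448, arm at columns 391–418, cigar foot at (303,335), hub ball at (414,160). Measuring where the collar is.

```bash
python3 - <<'E'
from mv import *
K,E,_=cam("wrist",tool())
R2=lambda P: (lambda d:np.array([np.cos(v[2])*d[0]+np.sin(v[2])*d[1],-np.sin(v[2])*d[0]+np.cos(v[2])*d[1]])*1000)(P[:2]-v[:2])
f=lambda u,z: R2(unproj(K,E,np.array(u)/1.5,z/1000)).round(1)
print("ring L/R z93",f((367,120),88),f((448,120),88)); print("ring front",f((370,245),68),f((440,245),68))
print("arm L/R z76",f((391,280),76),f((418,280),76)); print("cigar end",f((303,335),68))
print("shaft edges",f((300,137),75),f((300,213),75)); print("hub",f((414,160),122))
print("lever@top", f((462,5),122))
print("board far-right corner",f((681,27),20))
st()
E
```

```text
ring L/R z93 [ 40.1 -38.4] [ 40.1 -62.7]
ring front [ -2.  -38.3] [ -1.9 -64.1]
arm L/R z76 [-13.1 -46. ] [-13.1 -55.7]
cigar end [-37.6 -11.9]
shaft edges [ 35.6 -15.7] [ 10.6 -14.4]
hub [ 29.1 -50.6]
lever@top [ 61.4 -60.3]
board far-right corner [  80.8 -167.3]
 t 9.78 tcp [-42.1 -43.6  74.1] F [-0.4  0.4  0.1] gap 0.003
```

```bash
python3 - <<'E'
from mv import *
T=tool();K,E,_=cam("wrist",T)
for z in (.017,0,-.03):
    print(z,(proj(K,E,[(T@[x,y,z,1])[:3] for x in(-.011,.011) for y in(-.014,.014)])*1.5).round(0).tolist())
for a in (.17,0):
    for yc in(-51,): print(a,(proj(K,E,W(v[:3],col(yc+110,a,[[-44,5,0],[-76,5,0],[-60,5,16],[-60,5,-16],[-60,-5,16]])))*1.5).round().tolist())
shot("wrist","pics/w2.png",5,(210,190,330,290))
shot("side","pics/s2.png",7,(215,175,300,255))
a=cv2.imread("pics/w2.png");b=cv2.imread("pics/s2.png");h=500;b=cv2.resize(b,(400,376));a=cv2.resize(a,(400,333))
o=np.zeros((380,800,3),np.uint8);o[:333,:400]=a;o[:376,400:]=b;cv2.imwrite("pics/c2.png",o)
print(np.round(robot.current_eef_rot(),2)); st()
E
```

```text
0.017 [[351.0, 359.0], [417.0, 359.0], [350.0, 310.0], [418.0, 310.0]]
0 [[348.0, 378.0], [420.0, 378.0], [347.0, 325.0], [422.0, 325.0]]
-0.03 [[341.0, 422.0], [427.0, 422.0], [339.0, 359.0], [429.0, 360.0]]
0.17 [[391.0, 307.0], [391.0, 391.0], [391.0, 361.0], [390.0, 339.0], [421.0, 361.0]]
0 [[391.0, 302.0], [390.0, 378.0], [391.0, 358.0], [390.0, 326.0], [419.0, 358.0]]
[-1.7998e+02 -1.0000e-02 -1.6350e+01]
 t 9.88 tcp [-39.6 -43.1  75. ] F [ 0.2  0.  -0.1] gap -0.001
```

View pics/c2.png

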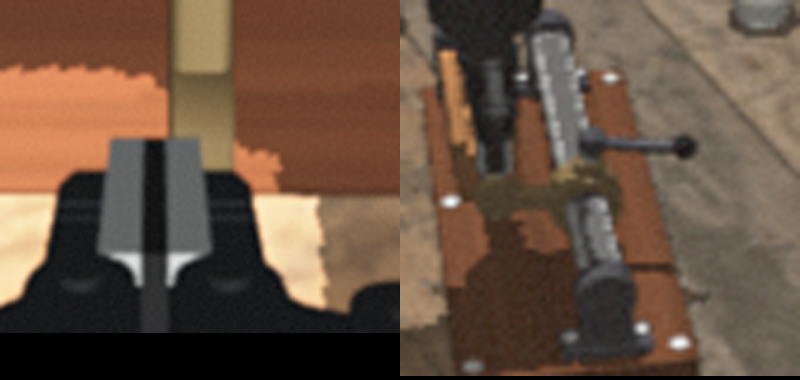

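```bash
python3 - <<'E'
from mv import *
T=tool();K,E,_=cam("wrist",T)
R2=lambda P: (lambda d:np.array([np.cos(v[2])*d[0]+np.sin(v[2])*d[1],-np.sin(v[2])*d[0]+np.cos(v[2])*d[1]])*1000)(P[:2]-v[:2])
g=lambda x,y,z: R2(unproj(K,E,[210+x*.3,190+y*.3],z/1000)).round(1)
print("arm",g(172,30,76),g(235,30,76),"disc top",g(170,130,84),g(237,130,84),"arm/disc corner",g(200,75,76))
print("finger tip",g(108,140,58),g(203,140,58), g(108,140,70))
im=vision.grab_frame("wrist");
for n in ["collar_mid","sample_end","lever_ball","stop_face"]: print(n,[(np.round(d['rect'],1).tolist(),round(d['p'],2)) for d in recognise(n,"wrist")[:2]])
st()
E
```

```text
arm [-17.9 -46. ] [-17.9 -56.4] disc top [-32.2 -45.7] [-32.2 -56.4] arm/disc corner [-25.8 -50.7]
finger tip [-45.4 -34.4] [-45.4 -52.4] [-40.1 -35. ]
collar_mid [([290.4, 120.8, 80.8, 241.5], 0.58)]
sample_end [([103.9, 231.4, 207.8, 32.9], 0.67)]
lever_ball [([293.4, 73.8, 76.0, 139.6], 0.86)]
stop_face [([287.8, 122.2, 84.7, 236.5], 0.8)]
 t 10.13 tcp [-39.2 -43.2  75.3] F [-0.6 -0.1 -0.5] gap 0.001
```

The picture evidence disagrees with the nominal tool. The visible tips sit at about row 232, so they're roughly 20 mm behind the TCP rather than 17 mm ahead. That explains why the grip passed over the disc and why the fingers now rest on top of it. I'll check by touching the shaft's flat (z = 77.5) before going on.

```bash
python3 - <<'E'
from mv import *
robot.line_to(w(-40,-48,150),velocity=.25)
O=[180,0,YAW+90]
robot.line_to(w(20,-118,150),O,velocity=.15)
robot.line_to(w(20,-118,105),velocity=.15)
robot.pause(.4); st("above")
hit=robot.line_to(w(20,-118,48),velocity=.02,f_stop=4); st(hit); robot.pause(.3); st()
z=1000*robot.current_tool_pos()[2]; print("tip reach mm",z-77.5)
robot.line_to(w(20,-118,130),velocity=.2); robot.pause(.3); st()
shot("wrist","pics/w3.png")
E
```

```text
above t 13.15 tcp [  20.4 -117.9  105.5] F [ 0.5  0.1 -0.3] gap 0.001
True t 15.18 tcp [  20. -118.   59.] F [0.2 0.2 3.6] gap -0.0
 t 15.47 tcp [  20.  -118.    59.1] F [0.3 0.8 5.3] gap 0.002
tip reach mm -18.44068420364146
 t 16.28 tcp [  19.1 -118.1  128.9] F [0.2 0.9 1. ] gap -0.002
```

View pics/w3.png

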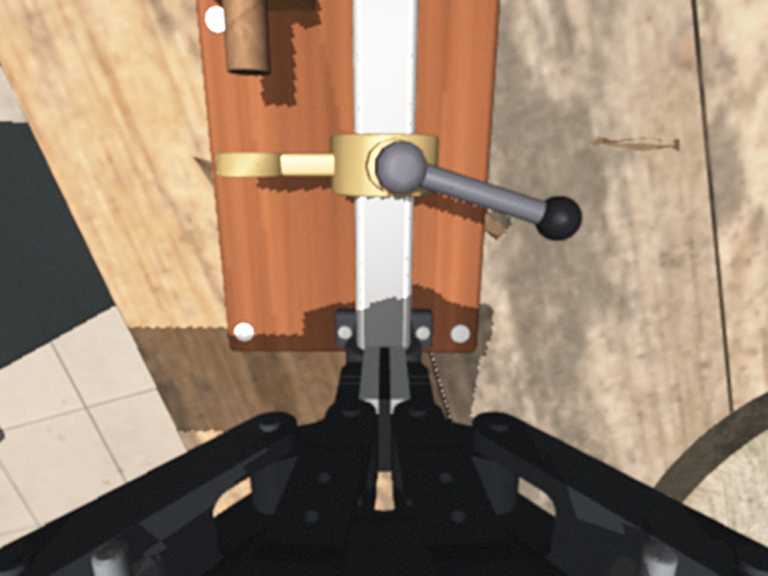

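Confirmed: the tips are 18.4 mm behind the TCP, a -35 mm offset from nominal. In this view ball is at (559,218), hub at (402,167), ring rows 133–198, disc outer edge near (217,164), cigar foot at (247,71), board corners at (232,351) and (474,352). Refitting.

```bash
python3 - <<'E'
from mv import *
T=tool();K,E,_=cam("wrist",T); st()
u=np.array([(232,351),(474,352),(386,120),(385,250),(247,71),(559,218),(402,167),(217,164),(333,133),(333,198),(281,164)])/1.5
wt=np.ones((11,2)); wt[2:4,1]=0; wt[4,0]=.3; wt[8:10,0]=0; wt[6]=.5; wt[10,1]=.5
def res(q,f=1):
    s,a,l,ye,dx,dy,dth=q; p=v[:3]+[dx/1000,dy/1000,dth]
    P=np.vstack([[[-80,-170,20],[80,-170,20],[20,0,75],[20,-80,75],[-40,ye,68]],
     col(s,a,[[62*np.cos(l),-62*np.sin(l),57],[0,0,54],[-76,0,0],[-22,13,0],[-22,-13,0],[-46,0,8]])])
    d=(proj(K,E,W(p,P))-u)
    return d*wt if f==0 else np.r_[(d*wt).ravel(),np.array([dx/2,dy/2,dth/.01])]
r=least_squares(res,[59,.15,.3,-12,0,0,0],x_scale=[5,.1,.1,5,1,1,.01],loss='soft_l1'); print(r.x.round(3)); print(res(r.x,0).round(1).tolist())
np.save("q.npy",r.x)
E
```

```text
t 16.33 tcp [  19.3 -118.1  129.1] F [0.1 0.5 0.9] gap 0.001
[ 5.6921e+01  1.1000e-01  2.9900e-01 -1.3463e+01  1.1780e+00  1.6150e+00
 -2.0000e-03]
[[-2.7, 0.3], [3.0, 0.3], [-0.6, -0.0], [-0.3, -0.0], [0.5, -0.0], [0.2, 0.1], [-0.3, 0.1], [-0.2, 0.0], [0.0, 0.9], [0.0, -3.5], [1.1, 0.1]]
```

```bash
python3 - <<'E'
from mv import *
O=[180,0,YAW]
robot.line_to(w(-40,-85,110),O,velocity=.15)
robot.line_to(w(-40,-53,85),velocity=.15)
print(robot.line_to(w(-40,-53,65.6),velocity=.03,f_stop=20)); robot.pause(.3); st("press")
robot.line_to(w(-40,-53,85),velocity=.15)
robot.line_to(w(-40,-84,80),velocity=.2)
robot.line_to(w(-40,-84,42),velocity=.15); robot.pause(.2); st("ready")
h=robot.line_to(w(-40,-45,42),velocity=.025,f_stop=10); st(h)
if not h: h=robot.line_to(w(-40,-20,42),velocity=.015,f_stop=10); st(h)
robot.pause(.2); st()
E
```

```text
False
press t 19.57 tcp [-42.1 -53.3  65.1] F [-3.5  0.4  5. ] gap -0.003
ready t 20.77 tcp [-39.  -83.7  42.9] F [-1.   0.4  0.5] gap 0.002
False t 22.48 tcp [-40.  -47.8  41.9] F [-1.8 -4.8  0.6] gap 0.002
True t 23.73 tcp [-40.1 -32.4  41.7] F [ 0.6 -1.5  0.4] gap 0.002
 t 23.93 tcp [-40.4 -32.3  41.5] F [-0.2 -1.7  0.5] gap -0.002
```

```bash
python3 - <<'E'
from mv import *
robot.line_to(w(-40,-37,42),velocity=.1)
robot.line_to(w(-40,-45,105),velocity=.2)
robot.line_to(w(20,-95,130),[180,0,YAW+90],velocity=.2); robot.pause(.5); st()
T=shot("wrist","pics/w4.png"); np.save("Tw4.npy",T)
E
```

```text
t 26.88 tcp [ 20. -95. 130.] F [0.2 0.3 0.7] gap 0.004
```

View pics/w4.png

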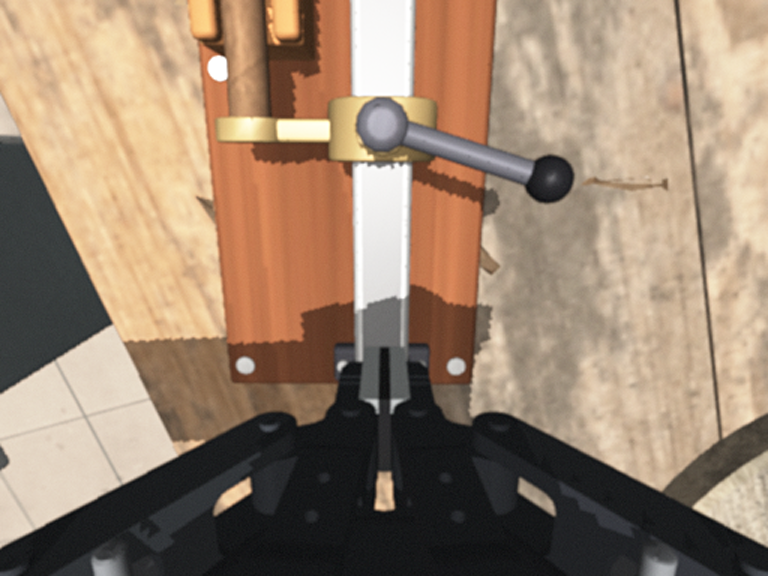

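Hub (382,124) is centred on the shaft (columns 353–410), so the collar is upright, and the disc's left face is at the cigar foot (row 117). Now the lever.

```bash
python3 - <<'E'
from mv import *
T=tool();K,E,_=cam("wrist",np.load("Tw4.npy"))
u=np.array([(549,178),(382,124),(217,130),(382,250),(240,128)])/1.5
def res(q):
    s,a,l,dx=q
    P=np.vstack([col(s,a,[[62*np.cos(l),-62*np.sin(l),57],[0,0,55],[-76,0,0]]),[[20,-80,75]]])
    P[:,0]+=dx; d=proj(K,E,W(v[:3],P))-u[:4]; d[3,1]=0; d[1]*=.7; return d.ravel()
r=least_squares(res,[92,0,.3,0],x_scale=[5,.1,.1,1]); print(r.x.round(3),res(r.x).reshape(-1,2).round(1).tolist())
s,a,l0,dx=r.x; yc=-110+s; x0=20+dx
def pose(l,gap=0):
    t=np.array([-np.sin(l),-np.cos(l)]); b=np.array([x0+62*np.cos(l),yc-62*np.sin(l)])-t*(19.5+gap)
    return w(b[0],b[1],92.6),[180,0,YAW+90-np.degrees(l)]
print(np.round(robot.inverse_kinematics(*pose(2.2)),0))
P,O=pose(l0,8); Ph=P.copy(); Ph[2]=.145
robot.line_to(w(20,-80,145),velocity=.2)
robot.line_to(Ph,O,velocity=.2); robot.line_to(P,velocity=.15); st("start")
for l in np.r_[np.arange(l0+.1,2.15,.24),2.2]:
    if robot.line_to(*pose(l),velocity=.06,f_stop=25): st("STOP %.2f"%l); break
robot.pause(.4); st(l)
P,O=pose(l,15); robot.line_to(P,velocity=.1)
Ph=P.copy(); Ph[2]=.15; robot.line_to(Ph,velocity=.2)
robot.line_to(w(20,-110,150),[180,0,YAW+90],velocity=.2); robot.pause(.4); st()
T=shot("wrist","pics/w5.png"); np.save("Tw5.npy",T)
E
```

```text
[ 9.6743e+01 -2.0000e-03  3.0200e-01  2.5100e-01] [[0.4, 0.2], [-0.4, -0.5], [-0.2, 0.4], [0.0, 0.0]]
[ -43.   25.   62.  109.  -25.   61. -113.]
start t 28.33 tcp [87.5 -6.4 93. ] F [ 0.2 -0.3  2.2] gap 0.001
2.2 t 32.26 tcp [  0.2 -75.   92.8] F [ 3.5 -1.5 -0.7] gap -0.001
 t 35.74 tcp [  20. -110.  150.] F [1.5 0.  1.1] gap 0.0
```

View pics/w5.png

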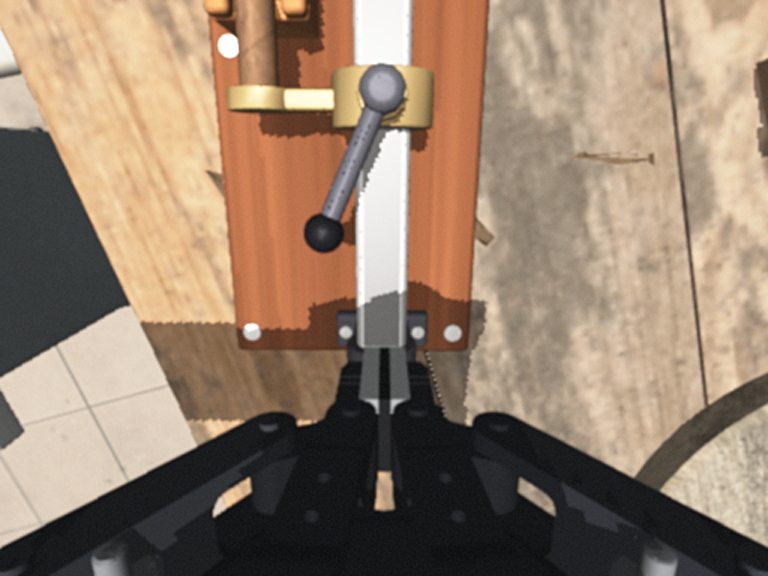

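Ball now at (324,233), hub at (382,89), disc outer edge at (228,98), disc against the cigar at row 87. Checking the numbers.

```bash
python3 - <<'E'
from mv import *
K,E,_=cam("wrist",np.load("Tw5.npy"))
u=np.array([(324,233),(382,89),(228,98),(382,250)])/1.5
def res(q):
    s,a,l,dx=q
    P=np.vstack([col(s,a,[[62*np.cos(l),-62*np.sin(l),57-3*l],[0,0,55-3*l],[-76,0,0]]),[[20,-80,75]]])
    P[:,0]+=dx; d=proj(K,E,W(v[:3],P))-u; d[3,1]=0; d[1]*=.7; return d.ravel()
r=least_squares(res,[92,0,1.9,0],x_scale=[5,.1,.1,1]); print(r.x.round(3),res(r.x).reshape(-1,2).round(1).tolist())
R2=lambda P: (lambda d:np.array([np.cos(v[2])*d[0]+np.sin(v[2])*d[1],-np.sin(v[2])*d[0]+np.cos(v[2])*d[1]])*1000)(P[:2]-v[:2])
f=lambda q,z: R2(unproj(K,E,np.array(q)/1.5,z/1000)).round(1)
print("disc left top edge",f((258,87),84),"cigar visible end (top)",f((258,86),77.5))
st()
E
```

```text
[9.6776e+01 2.0000e-03 1.9740e+00 2.3200e-01] [[0.1, -0.3], [0.0, -1.3], [-0.3, 1.5], [0.1, 0.0]]
disc left top edge [-36.4  -9.3] cigar visible end (top) [-38.  -8.]
 t 35.79 tcp [  20. -110.  150.] F [-0.5  1.   0.6] gap 0.002
```

```bash
python3 - <<'E'
import cv2
im=cv2.imread("pics/w5.png")[0:150,180:460]; cv2.imwrite("pics/c5.png",cv2.resize(im,None,fx=2.8,fy=2.8,interpolation=cv2.INTER_CUBIC))
E
```

```text
(no output)
```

View pics/c5.png

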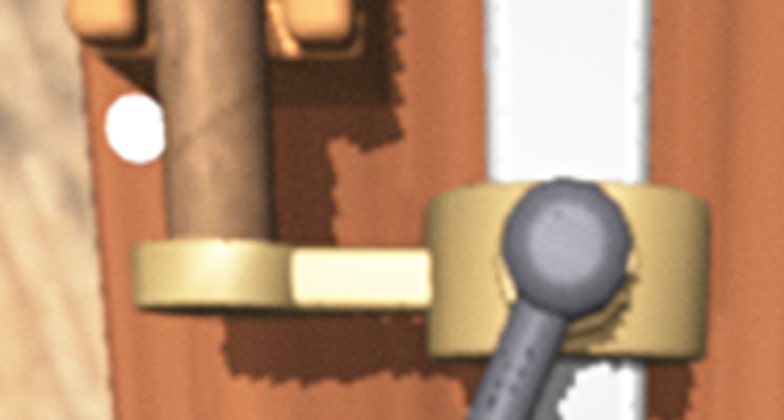

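The crop shows no gap between disc and cigar (row 240). The collar is level, the screw upright and the gripper clear, so I'm handing in.

```bash
python3 -c "
from station import workorder
workorder.close_job()"
```

```text
the job is handed in; nothing more can be done
```

The stop is set against the sample cigar and clamped, and the job is handed in at about 36 s. No verdict came back. I swung the stop down, slid the collar until the force stop tripped at the cigar, then pushed the lever round and let it spring back.

**Last checks, from the wrist picture:**
- **Collar:** it fits at about 0.00 rad from upright.
- **Lever:** it fits at about 1.97 rad, the expected sprung-back value. I had no reading of the clamp force itself.
- **Stop:** its disc lies against the cigar's foot with no visible gap.
- **Sample:** it still lies in its trough.
- **Robot:** the gripper is clear of everything.

**What disagreed or failed:**
- **Tool length:** the fingertips are really about 18 mm behind the reported TCP, not 17 mm ahead. My first grip on the disc therefore closed on nothing, and the closed fingers pushed the stop down instead. I confirmed the offset by touching the shaft's flat and corrected for it.
- **Stop position:** the fit puts the stop face at about y = -8 mm of the rest, but I had measured the foot at about -12 mm before the push. That is about 2 mm more than the 2 mm of play described, so I put it down to camera error plus that play.
- **Not checked at the end:** I did not look again at the knife, paste cup or loose cigars. The arm worked only above the rest.

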